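# Bring the sample jar round to the reader

## Task

Gently push the arms of the three-armed sample carousel round with a fingertip, without flinging it, until the wide jar standing on it is centred in front of the reader's window, then press the key on top of the reader fully down and let go of it. Do not press the key before the jar is there; the jar and the tubes stay in their holders and are not touched, and the other things on the bench stay where they are.

Things in the scene. Friction and masses are not known exactly. Their poses are not given: they have to be found in the camera images.
- hub (a point): top centre of the sample carousel's aluminium hub (44 mm in diameter), on its vertical axis, 82 mm above the bench. Three level straight arms, 120 degrees apart, carry the holders: bars 18 mm wide and 16 mm tall, between z = 52 and 68 mm, each bare from 22 to 100 mm from the axis. Nothing on the carousel is higher than z = 109 mm
- jar_cup (a point): centre of the floor of the round jar cup (outside diameter 54 mm, from z = 44 to 72 mm) at the end of one arm, 130 mm from the hub axis; its floor is 48 mm above the bench. The direction from the hub to this point is the direction of the jar's arm
- tube_holder_a (a point): centre of the hole floor of a tube holder, a white 36 mm square block from z = 44 to 72 mm; 124 mm out from the hub axis, on the arm 120 degrees anticlockwise from the jar's arm as seen from above
- tube_holder_b (a point): centre of the hole floor of a tube holder, a white 36 mm square block from z = 44 to 72 mm; 124 mm out from the hub axis, on the arm 120 degrees clockwise from the jar's arm as seen from above
- read_place (a point): the place where the jar's underside must stand: a point fixed to the stand, 130 mm from the hub axis on the line from the axis square to the reader's window, 48 mm above the bench. The reader is a white box, 60 mm deep (along that line), 100 mm wide and 90 mm tall, its window face 177 mm from the axis; it is fixed to the stand
- scan_key_top (a point): centre of the top of the key, a round grey push button 30 mm in diameter on a black housing on the reader's top, 207 mm from the hub axis; it moves 6 mm straight down against a spring that needs 4 N for the full stroke
- scan_key (a joint): travel of the key in m: 0 released, 0.006 fully down
- carousel (a joint): turning angle of the carousel in rad from where it began, positive anticlockwise seen from above (its start value says nothing about where the jar is). It turns endlessly either way; a steady friction of about 0.12 N m holds it where it is left: it neither springs back nor coasts
- stand: the fixed stand that bears the carousel and the reader; origin on the carousel's axis at bench height, x points from the axis to the reader, z up. Its foot is a disc 75 mm in radius and a flat strip to the reader, all below z = 20 mm, and a post 32 mm in diameter under the hub: the space under the arms is otherwise free
- jar: wide round sample jar with a white screw cap, 45 mm in diameter and 55 mm tall, standing loose in the jar cup, its top 103 mm above the bench; origin at the centre of its underside, z up its axis. Not to be touched or taken out
- tube_a: capped sample tube, 16 mm in diameter (cap 17 mm) and 60 mm tall, standing loose in its holder with 36 mm showing above the holder; origin at the centre of its underside, z up its axis. Not to be touched or taken out
- tube_b: capped sample tube, 16 mm in diameter (cap 17 mm) and 60 mm tall, standing loose in its holder with 36 mm showing above the holder; origin at the centre of its underside, z up its axis. Not to be touched or taken out
- spare_jar: another jar of the same kind standing on the bench beside the work (45 mm in diameter, 55 mm tall, origin at its underside); leave it alone
- rack: orange tube rack on the bench, 100 mm by 220 mm (its x and y) and 63 mm tall, with tubes up to 95 mm; origin at the centre of its underside; leave it alone
- spray: white spray bottle with a green trigger head, 68 mm in diameter, 191 mm tall; its nozzle reaches 70 mm from its axis towards its own -x; origin at the centre of its underside; leave it alone

How it is judged:
On the way, in this order (a step that is already met when the one before it is completed fails the run):
1. the carousel is at rest with the jar centred before the reader's window (within 12 mm) (horizontal distance between jar and read_place below 0.012 m and velocity of joint carousel between -0.05 and 0.05 rad/s and value of joint scan_key below 0.002 m), for 0.3 s.
2. the key is pressed down at least 4.5 mm, with the jar there (horizontal distance between jar and read_place below 0.012 m and value of joint scan_key above 0.0045 m), for 0.05 s.
At the end, for the whole second after the job is handed in: The jar stands within 12 mm (level) of the read place with the carousel at rest, the key is up again (under 1.5 mm), and the jar and both tubes stand upright and seated in their holders (within 10 mm and 0.2 rad) (horizontal distance between jar and read_place below 0.012 m and velocity of joint carousel between -0.05 and 0.05 rad/s and value of joint scan_key below 0.0015 m and distance between jar and jar_cup below 0.01 m and angle between each of jar, tube_a, tube_b's own z axis and vertical below 0.2 rad and distance between tube_a and tube_holder_a below 0.01 m and distance between tube_b and tube_holder_b below 0.01 m); the robot touches nothing.
It fails at once if the key is pressed (over 3 mm) while the jar is not before the window (over 15 mm off) (value of joint scan_key above 0.003 m and horizontal distance between jar and read_place above 0.015 m).
It fails at once if the jar or a tube is lifted over 12 mm, or tipped over 0.3 rad, in its holder (distance between jar and jar_cup above 0.012 m or angle between any of jar, tube_a, tube_b's own z axis and vertical above 0.3 rad or distance between tube_a and tube_holder_a above 0.012 m or distance between tube_b and tube_holder_b above 0.012 m).
It fails at once if the robot pushes on the jar or a tube in the carousel with over 3 N (contact force between any of the fingers, the arm and jar above 3 N or contact force between any of the fingers, the arm and tube_a above 3 N or contact force between any of the fingers, the arm and tube_b above 3 N).
It fails at once if the carousel is flung round (faster than 4 rad/s), or the fingers strike or lean on it with over 60 N (velocity of joint carousel above 4 rad/s or velocity of joint carousel below -4 rad/s or contact force between the fingers and carousel above 60 N).
It fails at once if the spare jar, the rack or the spray bottle is moved over 30 mm (distance of any of spare_jar, rack, spray from where it was at the start of the episode above 0.03 m).
It also fails if it takes over 54 s, if anything falls off the work surface, if the arm or the gripper's body presses on something with over 40 N, if the wrist force passes 120 N, or if a joint passes its speed limit or range.

## Robot

A 6-joint arm with a two-finger parallel gripper is mounted at the origin on the work surface. World frame = base frame: x ahead of the robot, y to its left, z up, the work surface at z = 0. Lengths are in m, angles in rad, forces in N, time in s.
With the tool pointing down it reaches from about 0.35 to 0.85 m from the base axis. Payload 8.1 kg.
Tool frame: the origin (TCP) lies at the very end of the fingers, on their centre line; the grasp point (between the pads) lies 19 mm behind it (bot.grip_depth is the distance from the TCP to the grasp point, in m); z points along the fingers, y is the direction in which the jaws open and shut (so a half turn about z gives the same grasp; the last joint's range is limited). The gripper opens to 93 mm and grips with 3 to 60 N. Pads are 15 mm wide; open, the fingers measure 128 mm over their backs; the gripper's body (75 mm by 188 mm) begins 65 mm behind the grasp point.
Start: joints at [-1.27, 0.13, 1.488, -0, 1.523, -0.085], TCP at [0.226, -0.556, 0.219] pointing down, gripper open.
Joint ranges: [-2.96, 2.96], [-0.89, 2.26], [0.02, 2.5], [-1.34, 4.48], [0, 2.73], [-2.66, 2.66]. Speed limits (rad/s): [2.39, 2.39, 2.79, 3.14, 3.14, 3.14].

## Interface

Orientations are given as a rotation vector (axis times angle).
In Python, from plant import bot, cams, ticket gives the robot as it stands. The module is installed in compiled form; this text tells all that it offers.
- The arm moves only by the tool step_arm, never from a script. Its argument "steps" is a list of rows, each a list of 3 entries, a list of its own where there are three numbers: the shift along the tool's x, y, z in mm, then the turn about the tool's z in rad, then the closure in counts, from 0 (fully open) to 255 (shut). In form: [[[tx, ty, tz], yaw, hand], ...]. A call has 1 to 5 rows; each row shifts and turns the commanded pose from where the row before left it, along the tool's axes as they then stand; what a row does not reach is not made up. A row lasts 1/10 s, in which the tool goes at most 50 mm and 8.59 degrees, less where a joint would pass 70% of its speed; a pose out of reach is approached as far as the arm can. A call is refused whole if a number of a shift passes 50 or a number of a turn 0.15, either way. A call with a gripper value outside its range is refused whole. The fingers move at their own pace and stop on an object; the grip force is fixed at half the most. Time passes only in rows, so rows that do not move let the fingers close. It gives the time, the measured TCP pose, the force and the opening at its end, in the units of the state.
- bot.read_state(): the state, without advancing time (a new reading comes with each control period).
- cams.get_image(name): name is "scene" or "top" or "wrist"; returns the picture (384x512x3 uint8, red, green, blue); there is no depth.
- cams.get_calibration(name): a dict with "mtx" (3x3 intrinsics, pixels), "k1" (the pictures are not rectified: a ray, as slopes to the right and down, at radius r is drawn at 1 + k1 r^2 times it, then the intrinsics apply), "world_from_camera" (4x4, takes a point from camera to world coordinates); the wrist camera has in their place "mount" (4x4, takes a point from camera to tool coordinates, whose origin is the TCP and whose axes are the flange's). Camera axes: x right, y up, looking along -z (the intrinsics and any distortion apply to the point x, -y, -z); pixel columns grow to the right and rows downward; lengths in m; the calibration is good to about 2 mm. A picture is of the moment at which its call begins: read the wrist's pose just before it. get_calibration takes no time and is no camera call.
- ticket.sign_off(): hands the job in, once; it reports no verdict.
The state is a dict: "t": time; "joints": joint angles; "qd": joint speeds; "effort": joint torques, N m; "tool_pos": TCP position; "ee_rot": TCP orientation; "ft_force": force on the tool from outside, world axes, zero at the start; "ft_torque": the same for the moment, N m; "opening": finger opening in m.
Only numpy, scipy, OpenCV 4.12 (cv2) and the standard library are available. Lean on these libraries where they do the work, as an engineer would, in place of code of your own. Each camera call takes 0.05 s, during which the arm holds its last target. There are 200 camera calls.

## Working session

There is one attempt and no reset: what is moved stays moved. The work goes in short steps, Python scripts to look and compute and a tool call to move; the robot and the scene stay as the last step left them, time stands still between calls to the robot, and variables do not carry over. Pictures are saved under pics/ and viewed, about 8 in all and at most 12, crops included, and the job is handed in when it is done.

Besides the shell and the picture viewer there is one more tool, called after "Emit:" in YAML: its name, and indented under it one key for each argument. step_arm: Moves the arm, as the interface text tells. Its arguments: {"type":"object","properties":{"steps":{"type":"array","items":{"type":"array"}}},"required":["steps"]}

```bash
mkdir -p pics
cat > h.py <<'E'
import numpy as np, cv2
from plant import bot, cams, ticket
from scipy.spatial.transform import Rotation as R
def cast(name,uv,z):
    c=cams.get_calibration(name); K=np.array(c["mtx"]); T=np.array(c["world_from_camera"])
    p=(np.array(uv,float)-K[:2,2])/[K[0,0],K[1,1]]
    q=p.copy()
    for _ in range(20): q=p/(1+c["k1"]*(q@q))
    d=T[:3,:3]@np.array([q[0],-q[1],-1]); o=T[:3,3]
    return o+d*(z-o[2])/d[2]
def proj(name,P):
    c=cams.get_calibration(name); K=np.array(c["mtx"]); T=np.linalg.inv(np.array(c["world_from_camera"]))
    v=T[:3,:3]@np.array(P)+T[:3,3]; q=np.array([v[0],-v[1]])/-v[2]
    q=q*(1+c["k1"]*(q@q)); return q*[K[0,0],K[1,1]]+K[:2,2]
def save(name,f):
    im=cams.get_image(name); cv2.imwrite("pics/"+f,cv2.cvtColor(im,cv2.COLOR_RGB2BGR)); return im
E
python3 - <<'E'
from h import *
for n in("top","scene"):
    save(n,n+"1.png"); print(np.round(cams.get_calibration(n)["world_from_camera"],3))
s=bot.read_state(); print(s["t"],s["tool_pos"],s["ee_rot"],R.from_rotvec(s["ee_rot"]).as_matrix().round(3))
a=cv2.imread("pics/top1.png");cv2.imwrite("pics/top1b.png",cv2.resize(a,(800,600)))
E
```

```text
[[ 0.025  0.996 -0.084  0.463]
 [-1.     0.026  0.008  0.003]
 [ 0.01   0.084  0.996  1.314]
 [ 0.     0.     0.     1.   ]]
[[-0.726 -0.48   0.493  1.183]
 [ 0.688 -0.513  0.513  0.643]
 [ 0.007  0.712  0.702  0.981]
 [ 0.     0.     0.     1.   ]]
0.1 [ 0.22562112 -0.55538975  0.2176814 ] [-3.08164843e+00 -6.01844714e-01  3.11929397e-04] [[ 0.927  0.376 -0.001]
 [ 0.376 -0.927  0.002]
 [ 0.    -0.002 -1.   ]]
```

View pics/top1b.png

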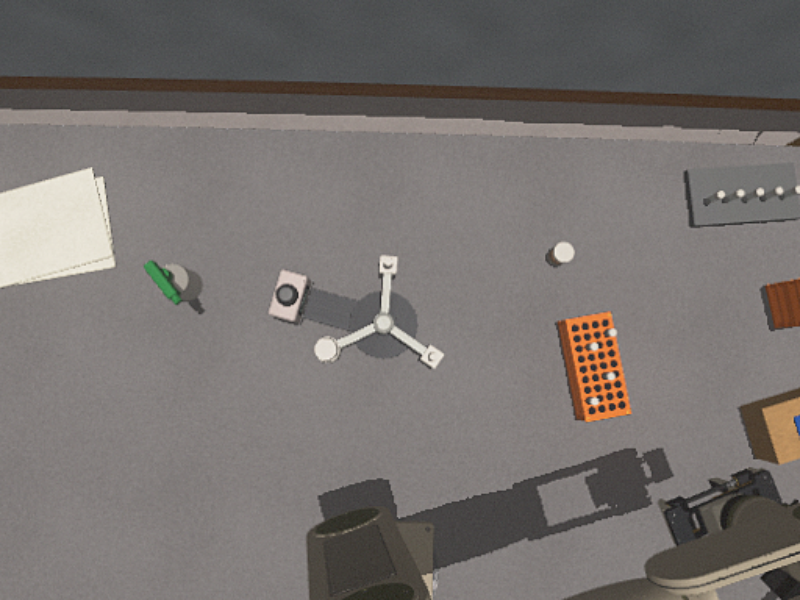

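View pics/scene1.png

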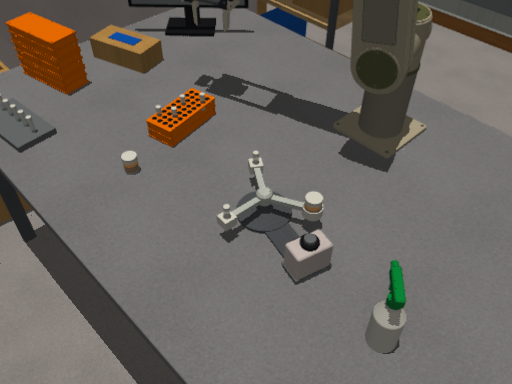

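The top view (enlarged 1.5625×) shows the hub at (384,323), jar at (326,349), key at (287,295), tubes at (388,265) and (432,356), spare jar at (563,252), rack at (595,367) and spray at (175,280). The jar is about 40° short of the reader. I'll convert these to world positions.

Run:
```python
from h import *
im=cv2.imread("pics/top1.png"); g=cv2.cvtColor(im,cv2.COLOR_BGR2GRAY)
f=512/800
hub=cast("top",(384*f,322.5*f),.082);jar=cast("top",(326*f,349*f),.103);key=cast("top",(287.5*f,293*f),.11)
ta=cast("top",(432*f,356*f),.108); tb=cast("top",(388.5*f,265*f),.108)
for n,p in dict(hub=hub,jar=jar,key=key,t1=ta,t2=tb).items():
    d=(p-hub)[:2]; print(n,p.round(4),"r",np.hypot(*d).round(4),"deg",np.degrees(np.arctan2(d[1],d[0])).round(1))
for n,u,z in(("spare",(563,252),.055),("spray",(178,280),.15)): print(n,cast("top",np.array(u)*f,z).round(3))
# refined blobs on crop x4
c=cv2.resize(im[150:250,160:300],None,fx=5.7,fy=5.7,interpolation=cv2.INTER_CUBIC); cv2.imwrite("pics/c1.png",c)
```

```text
hub [0.533  0.0088 0.082 ] r 0.0 deg 0.0
jar [0.4748 0.1253 0.103 ] r 0.1303 deg 116.6
key [0.5866 0.207  0.11  ] r 0.2054 deg 74.9
t1 [ 0.466  -0.0905  0.108 ] r 0.1197 deg -124.0
t2 [0.6499 0.0025 0.108 ] r 0.1171 deg -3.1
spare [ 0.697 -0.373  0.055]
spray [0.603 0.418 0.15 ]
```

View pics/c1.png

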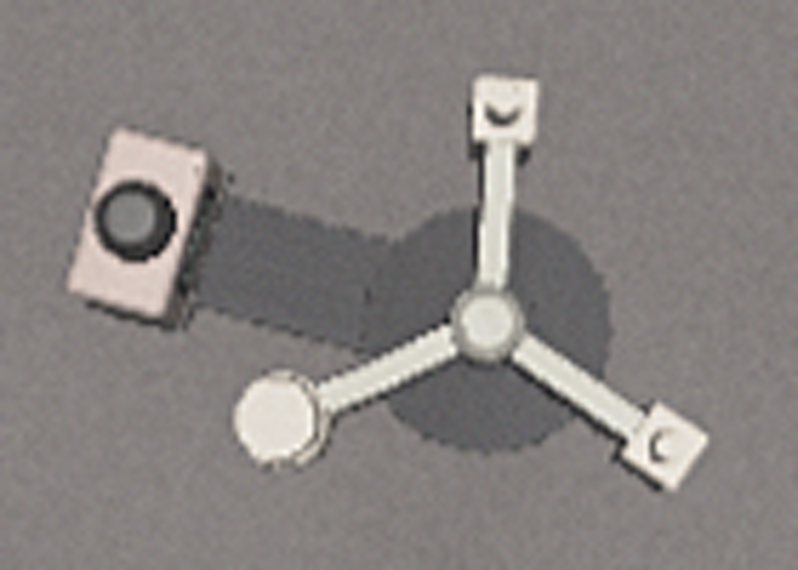

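The crop agrees with the sizes given: hub at (488,322), jar at (280,419), key at (137,220), with radii 130 and 205 mm. The jar's arm is at 116.6° and the reader at about 75°, so I need roughly −42°. I'll push the anticlockwise side of the arm at −3°, away from the jar and reader. First I close the hand and turn it so tool y lies along that arm.

Emit:
step_arm:
  steps:
    - [[0,0,0],-0.14,255]
    - [[0,0,0],-0.14,255]
    - [[0,0,0],-0.14,255]
    - [[0,0,0],-0.14,255]
    - [[0,0,0],-0.14,255]

```text
t: 0.6
tool_pos: [0.2257, -0.5556, 0.218]
ee_rot: [-2.684, -1.63, -0.0]
ft_force: [-0.3, 0.5, 0.3]
opening: 0.0574
```

Emit:
step_arm:
  steps:
    - [[0,0,0],-0.14,255]
    - [[0,0,0],-0.14,255]
    - [[0,0,0],-0.14,255]
    - [[0,0,0],0,255]
    - [[0,0,0],0,255]

```text
t: 1.1
tool_pos: [0.2258, -0.5557, 0.2182]
ee_rot: [-2.297, -2.143, -0.001]
ft_force: [-0.7, 0.3, 0.1]
opening: 0.0175
```

```bash
cat >> h.py <<'E'
def to(P):
    s=bot.read_state(); M=R.from_rotvec(s["ee_rot"]).as_matrix()
    print("t",round(s["t"],2),"pos",np.round(s["tool_pos"],4),"psi",np.degrees(np.arctan2(M[1,0],M[0,0])).round(2),"F",np.round(s["ft_force"],2),"open",round(float(s["opening"]),4),"q6",np.round(s["joints"][5],2))
    print("tool shift mm",(M.T@(np.array(P)-s["tool_pos"])*1e3).round(1))
E
python3 -c "
from h import *
to([.600,.040,.16])"
```

```text
t 1.1 pos [ 0.2258 -0.5557  0.2182] psi 86.03 F [-0.73  0.34  0.08] open 0.0175 q6 -1.2
tool shift mm [620.1 332.2  58.6]
```

Emit:
step_arm:
  steps:
    - [[38,21,0],0,255]
    - [[38,21,0],0,255]
    - [[38,21,0],0,255]
    - [[38,21,0],0,255]
    - [[38,21,0],0,255]

```text
t: 1.6
tool_pos: [0.3435, -0.3716, 0.2186]
ee_rot: [2.297, 2.143, 0.0]
ft_force: [0.7, -1.1, -0.2]
opening: 0.0005
```

Emit:
step_arm:
  steps:
    - [[38,21,0],0,255]
    - [[38,21,0],0,255]
    - [[38,21,0],0,255]
    - [[38,21,0],0,255]
    - [[38,21,0],0,255]

```text
t: 2.1
tool_pos: [0.4607, -0.1887, 0.2188]
ee_rot: [2.297, 2.143, 0.0]
ft_force: [0.4, 0.2, -0.1]
opening: 0.0008
```

Emit:
step_arm:
  steps:
    - [[38,21,0],0,255]
    - [[38,21,0],0,255]
    - [[38,21,0],0,255]
    - [[38,21,0],0,255]
    - [[38,21,0],0,255]

```text
t: 2.6
tool_pos: [0.5779, -0.0058, 0.2186]
ee_rot: [2.297, 2.143, 0.0]
ft_force: [1.2, -0.8, 1.5]
opening: 0.0002
```

```bash
python3 -c "
from h import *
to([.600,.040,.125])
c=cams.get_calibration('wrist');print(np.round(c['mount'],3),c['mtx'],c['k1'])
save('wrist','w1.png');save('scene','s2.png')"
```

```text
t 2.6 pos [ 0.5779 -0.0058  0.2186] psi 86.05 F [ 1.16 -0.79  1.53] open 0.0002 q6 -0.03
tool shift mm [47.2 18.9 93.6]
[[ 0.001  0.957  0.289  0.08 ]
 [ 1.    -0.001  0.001  0.001]
 [ 0.002  0.289 -0.957 -0.167]
 [ 0.     0.     0.     1.   ]] [[288.72954629   0.         247.85138529]
 [  0.         288.72954629 190.22098035]
 [  0.           0.           1.        ]] -0.0595684846741282
```

View pics/w1.png

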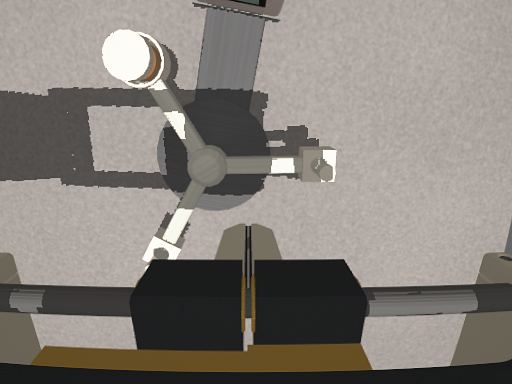

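The wrist view has the hub at (207,166), the jar cap at (127,56), a bare arm running right to the tube block at (318,165), the fingertip at (248,228), and the reader's base strip going up through (235,10). I'll cross-check the geometry from here.

```bash
cat >> h.py <<'E'
def wcast(uv,z):
    c=cams.get_calibration("wrist"); s=bot.read_state(); K=np.array(c["mtx"]); 
    B=np.eye(4);B[:3,:3]=R.from_rotvec(s["ee_rot"]).as_matrix();B[:3,3]=s["tool_pos"];T=B@np.array(c["mount"])
    q=cv2.undistortPoints(np.array([[uv]],float),K,np.array([c["k1"],0,0,0,0]))[0,0]
    d=T[:3,:3]@np.array([q[0],-q[1],-1]); o=T[:3,3]
    return o+d*(z-o[2])/d[2]
E
python3 - <<'E'
from h import *
hub=wcast((207.5,166),.082); print("hub",hub.round(4))
for n,u,z in(("jar",(127,56),.103),("arm",(283,163.5),.068),("tip",(248,226),.2186),("stripL1",(206,15),.01),("stripR1",(264.5,18),.01),("stripL2",(197,85),.01),("stripR2",(252,85),.01)):
    p=wcast(u,z);d=(p-hub)[:2];print(n,p.round(4),np.hypot(*d).round(4),np.degrees(np.arctan2(d[1],d[0])).round(1))
to([.600,.040,.125])
E
```

```text
hub [0.5375 0.0151 0.082 ]
jar [0.477  0.1268 0.103 ] 0.127 118.4
arm [0.6198 0.0098 0.068 ] 0.0825 -3.7
tip [0.5804 0.0028 0.2186] 0.0446 -16.0
stripL1 [0.5421 0.181  0.01  ] 0.1659 88.4
stripR1 [0.6104 0.1731 0.01  ] 0.174 65.2
stripL2 [0.5234 0.1032 0.01  ] 0.0892 99.1
stripR2 [0.5912 0.0986 0.01  ] 0.0992 57.3
t 2.7 pos [ 0.5786 -0.003   0.218 ] psi 86.31 F [-1.34 -0.04 -0.44] open 0.0006 q6 -0.03
tool shift mm [44.2 18.6 93.1]
```

Both views agree to a few mm (the arm was still settling at the wrist shot): strip direction about 76°, arm about −3.5°. I'll go over to the push start and descend beside the arm.

Emit:
step_arm:
  steps:
    - [[23,10,0],0,255]
    - [[23,10,0],0,255]
    - [[0,0,0],0,255]
    - [[0,0,45],0,255]
    - [[0,0,45],0,255]

```text
t: 3.2
tool_pos: [0.6015, 0.0362, 0.1296]
ee_rot: [2.293, 2.143, 0.005]
ft_force: [-0.5, 0.4, -1.3]
opening: 0.0006
```

```bash
python3 -c "
from h import *
im=save('wrist','w2.png');to([.601,.042,.056])"
```

```text
t 3.25 pos [0.5954 0.0361 0.1189] psi 86.12 F [-3.77  0.26 -6.89] open 0.0002 q6 0.04
tool shift mm [ 6.3  5.8 62.9]
```

View pics/w2.png

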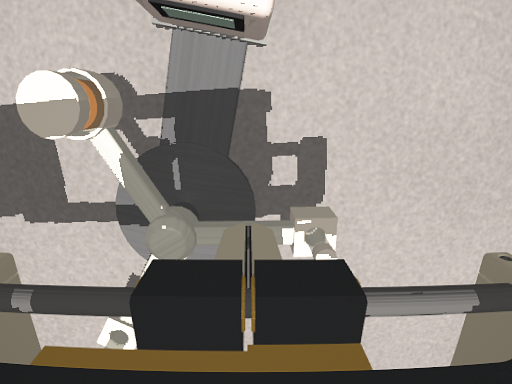

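The fingertip (248,228) is beside the arm, inboard of the tube block (left edge 291), and the jar is well clear at (50,103). The −7 N reading is probably deceleration, so I'll confirm it settles before continuing down.

Emit:
step_arm:
  steps:
    - [[8,4,0],0,255]
    - [[0,0,0],0,255]
    - [[0,0,0],0,255]

```text
t: 3.55
tool_pos: [0.6067, 0.0447, 0.1322]
ee_rot: [2.29, 2.145, 0.005]
ft_force: [-0.9, -0.6, -0.8]
opening: 0.0004
```

```bash
python3 -c "
from h import *
to([.601,.045,.057])"
```

```text
t 3.55 pos [0.6067 0.0447 0.1322] psi 86.26 F [-0.88 -0.64 -0.8 ] open 0.0004 q6 0.05
tool shift mm [-0.1 -6.1 75.2]
```

Emit:
step_arm:
  steps:
    - [[0,-3,20],0,255]
    - [[0,-3,20],0,255]
    - [[0,0,20],0,255]
    - [[0,0,14],0,255]
    - [[0,0,0],0,255]

```text
t: 4.05
tool_pos: [0.5981, 0.0451, 0.054]
ee_rot: [-2.292, -2.147, 0.002]
ft_force: [-0.4, 0.9, -0.2]
opening: 0.0004
```

```bash
python3 -c "
from h import *
to([.601,.045,.057])"
```

```text
t 4.05 pos [0.5981 0.0451 0.054 ] psi 86.26 F [-0.41  0.92 -0.19] open 0.0004 q6 0.05
tool shift mm [ 0.1  2.9 -3. ]
```

Emit:
step_arm:
  steps:
    - [[-6,0,0],0,255]
    - [[-6,0,0],0,255]
    - [[-5,0,0],0,255]
    - [[0,0,0],0,255]

```text
t: 4.45
tool_pos: [0.5981, 0.0272, 0.0556]
ee_rot: [2.293, 2.146, 0.001]
ft_force: [0.2, -0.2, 0.5]
opening: 0.001
```

Emit:
step_arm:
  steps:
    - [[-5,1.4,0],0.08,255]
    - [[-5,1.4,0],0.08,255]
    - [[-5,1.4,0],0.08,255]
    - [[-5,1.4,0],0.08,255]
    - [[0,0,0],0,255]

```text
t: 4.95
tool_pos: [0.5997, 0.0071, 0.0551]
ee_rot: [2.607, 1.753, 0.001]
ft_force: [-0.0, 0.3, 0.2]
opening: 0.0005
```

```bash
python3 -c "
from h import *
to([.601,.045,.055])
a=save('top','t3.png');w=save('wrist','w3.png')
cv2.imwrite('pics/c3.png',cv2.cvtColor(np.hstack([cv2.resize(a[150:250,160:300],(420,300)),cv2.resize(w,(380,300))]),cv2.COLOR_RGB2BGR))"
```

```text
t 4.95 pos [0.5997 0.0071 0.0551] psi 67.83 F [-0.    0.33  0.19] open 0.0005 q6 0.31
tool shift mm [ 35.6 -13.1   0.1]
```

View pics/c3.png

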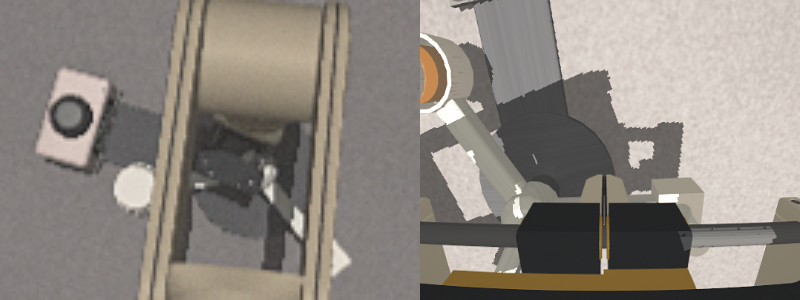

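The left (top) crop shows the jar cap moved to (134,188), still short of the reader axis; the wrist view shows the finger against the arm. I'll work out the jar angle from the top picture.

```bash
cat >> h.py <<'E'
def jar(f):
    im=cv2.imread("pics/"+f).astype(int)[150:250,160:300]
    m=((im.min(2)>185)&(im.max(2)-im.min(2)<30)).astype(np.uint8)
    n,l,st,ce=cv2.connectedComponentsWithStats(m)
    for i in range(1,n):
        if st[i,4]>80:
            p=cast("top",ce[i]+[160,150],.103);d=p[:2]-[.534,.0100]
            print(st[i,2:],(ce[i]+[160,150]).round(1),p.round(4),"r",np.hypot(*d).round(4),"deg",np.degrees(np.arctan2(d[1],d[0])).round(2))
E
python3 -c "
from h import *
jar('top1.png');jar('t3.png')
print(cast('top',(134/3+160,188/3+150),.103), [proj('top',(.534+.13*np.cos(a),.01+.13*np.sin(a),.103)).round(1) for a in np.radians([74,75,76])])"
```

```text
[ 11  36 210] [247.3 178.6] [0.6212 0.0061 0.103 ] r 0.0873 deg -2.56
[ 23  31 252] [184.2 188.4] [0.5845 0.2073 0.103 ] r 0.2037 deg 75.65
[ 24  15 112] [227.2 214.5] [0.5045 0.067  0.103 ] r 0.0642 deg 117.39
[ 34  26 217] [268.4 222.1] [ 0.4835 -0.0647  0.103 ] r 0.0901 deg -124.07
[ 14  14 147] [207.8 223. ] [0.4757 0.1279 0.103 ] r 0.1315 deg 116.29
[ 19  16 123] [187.  179.4] [0.6138 0.1997 0.103 ] r 0.2059 deg 67.18
[ 18  14 101] [181.5 198. ] [0.5533 0.2149 0.103 ] r 0.2058 deg 84.62
[ 13  14 137] [204.2 211.8] [0.5111 0.1407 0.103 ] r 0.1327 deg 99.92
[0.50842826 0.13912619 0.103     ] [array([206.6, 193.5]), array([206.4, 194.2]), array([206.2, 194.9])]
```

Jar is at 99.9° with the target about 75.3°, so 24.5° (0.43 rad) remains. Nearly all of that now, then a check.

Emit:
step_arm:
  steps:
    - [[-5,1.5,0],0.08,255]
    - [[-5,1.5,0],0.08,255]
    - [[-5,1.5,0],0.08,255]
    - [[-5,1.5,0],0.08,255]
    - [[-3.8,1.1,0],0.06,255]

```text
t: 5.55
tool_pos: [0.5937, -0.0162, 0.0548]
ee_rot: [2.89, 1.231, 0.001]
ft_force: [3.1, -0.3, -0.7]
opening: 0.0008
```

```bash
python3 -c "
from h import *
to([.601,.045,.055])
a=save('top','t4.png');jar('t4.png')
cv2.imwrite('pics/c4.png',cv2.cvtColor(cv2.resize(a[150:250,160:300],None,fx=5,fy=5),cv2.COLOR_RGB2BGR))"
```

```text
t 5.55 pos [ 0.5937 -0.0162  0.0548] psi 46.13 F [ 3.06 -0.27 -0.69] open 0.0008 q6 0.65
tool shift mm [ 49.2 -37.1  -0.1]
[ 19  16 122] [187.1 179.4] [0.6136 0.1993 0.103 ] r 0.2054 deg 67.18
[18 14 99] [181.8 197.9] [0.5537 0.214  0.103 ] r 0.205 deg 84.49
[ 15  15 150] [205.1 197.5] [0.5568 0.1395 0.103 ] r 0.1315 deg 80.0
[ 10  31 122] [250.5 224.9] [ 0.4734 -0.0081  0.103 ] r 0.0633 deg -163.42
```

View pics/c4.png

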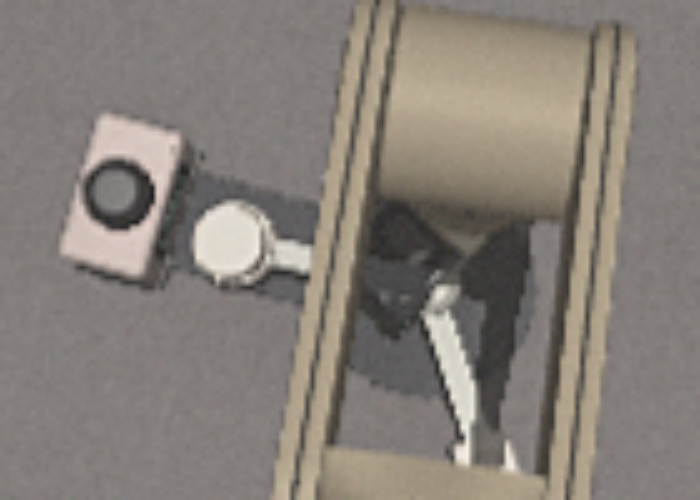

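The jar cap at crop (230,240) is at 80.0°; the key is at (120,190). About 4.7° remains.

Emit:
step_arm:
  steps:
    - [[-2.6,0.7,0],0.04,255]
    - [[-2.6,0.7,0],0.04,255]
    - [[0,0,0],0,255]
    - [[0,0,0],0,255]

```text
t: 6.0
tool_pos: [0.5905, -0.0208, 0.0546]
ee_rot: [-2.935, -1.119, 0.0]
ft_force: [-0.6, 0.4, 0.1]
opening: 0.0005
```

```bash
python3 -c "
from h import *
to([.601,.045,.055])
a=save('top','t5.png');jar('t5.png')"
```

```text
t 6.0 pos [ 0.5905 -0.0208  0.0546] psi 41.75 F [-0.61  0.43  0.1 ] open 0.0005 q6 0.72
tool shift mm [ 51.6 -42.1  -0.4]
[ 19  16 120] [187.1 179.4] [0.6136 0.1994 0.103 ] r 0.2054 deg 67.19
[ 13  13 141] [206.  194.2] [0.5676 0.1369 0.103 ] r 0.1313 deg 75.15
[ 18  14 102] [181.5 197.9] [0.5537 0.2147 0.103 ] r 0.2057 deg 84.5
[ 10  31 147] [249.7 228. ] [ 0.4633 -0.0056  0.103 ] r 0.0724 deg -167.54
```

Jar at 75.15°, which is on target. I'll back the finger off the arm and rise straight up.

Emit:
step_arm:
  steps:
    - [[7,0,0],0,255]
    - [[8,0,0],0,255]
    - [[0,0,0],0,255]
    - [[0,0,-20],0,255]
    - [[0,0,-30],0,255]

```text
t: 6.55
tool_pos: [0.5999, -0.0106, 0.1025]
ee_rot: [-2.934, -1.115, 0.007]
ft_force: [0.9, 0.4, -0.9]
opening: 0.0
```

Emit:
step_arm:
  steps:
    - [[0,0,-40],0,255]
    - [[0,0,-40],0,255]
    - [[0,0,-40],0,255]
    - [[0,0,0],0,255]
    - [[0,0,0],0,255]

```text
t: 7.05
tool_pos: [0.6028, -0.011, 0.2261]
ee_rot: [2.935, 1.115, 0.004]
ft_force: [-0.7, -0.4, -1.5]
opening: 0.0003
```

```bash
python3 -c "
from h import *
to([.588,.208,.22])"
```

```text
t 7.05 pos [ 0.6028 -0.011   0.2261] psi 41.61 F [-0.73 -0.37 -1.48] open 0.0003 q6 0.74
tool shift mm [ 134.4 -173.6    6. ]
```

Emit:
step_arm:
  steps:
    - [[28,-36,0],0,255]
    - [[28,-36,0],0,255]
    - [[0,0,0],0,255]
    - [[0,0,0],0,255]
    - [[0,0,0],0,255]

```text
t: 7.55
tool_pos: [0.5954, 0.0793, 0.2231]
ee_rot: [-2.937, -1.115, 0.004]
ft_force: [0.9, 0.4, 0.2]
opening: 0.0008
```

```bash
python3 -c "
from h import *
to([.588,.208,.22])
save('wrist','w6.png')"
```

```text
t 7.55 pos [0.5954 0.0793 0.2231] psi 41.58 F [0.94 0.44 0.25] open 0.0008 q6 0.89
tool shift mm [  79.9 -101.1    3.1]
```

View pics/w6.png

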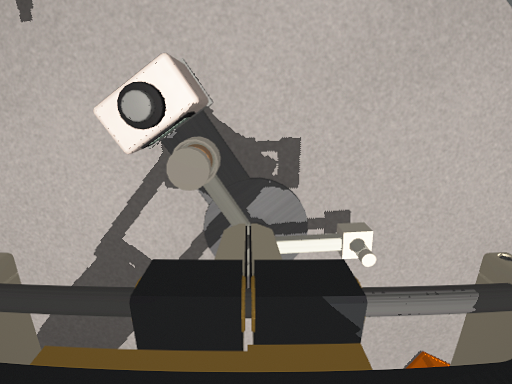

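The wrist view shows the key at (136,105), jar cap at (187,165), and the reader's top corners at (95,108), (166,54), (208,100) and (132,153). I'll check jar centring directly against the reader and triangulate the key.

Run:
```python
from h import *
j=wcast((187,165.5),.103)
C=[wcast(u,.09)[:2] for u in((95,108),(166,54),(208,100),(132,153))]
u=C[2]-C[3];v=C[1]-C[0];print("widths",np.linalg.norm(u),np.linalg.norm(v))
u=(u+v);u/=np.linalg.norm(u);n=np.array([-u[1],u[0]]);print("reader dir",np.degrees(np.arctan2(n[1],n[0]))%180)
for z in(.10,.105,.11,.115,.12):
    k=wcast((136,105.5),z);kt=cast("top",(183.8,188),z);print(z,k.round(4),kt.round(4),"jar lateral mm",((j-k)[:2]@u*1e3).round(1),"along",((j-k)[:2]@n*1e3).round(1))
print("jar",j.round(4),"jar vs reader centre lateral",(j[:2]-np.mean(C,0))@u,"along",(j[:2]-np.mean(C,0))@n)
```

```text
widths 0.09841857024259279 0.09194178950534457
reader dir 74.36254812821544
0.1 [0.5832 0.2126 0.1   ] [0.586  0.2093 0.1   ] jar lateral mm 7.8 along -75.8
0.105 [0.5845 0.2112 0.105 ] [0.5855 0.2084 0.105 ] jar lateral mm 6.2 along -74.8
0.11 [0.5857 0.2098 0.11  ] [0.585  0.2076 0.11  ] jar lateral mm 4.6 along -73.8
0.115 [0.587  0.2084 0.115 ] [0.5845 0.2068 0.115 ] jar lateral mm 3.0 along -72.8
0.12 [0.5883 0.207  0.12  ] [0.584  0.2059 0.12  ] jar lateral mm 1.4 along -71.8
jar [0.5703 0.1375 0.103 ] jar vs reader centre lateral -0.0008818464712637986 along -0.07084768189854268
```

Jar is centred within about 5 mm by every measure, against 12 allowed. Key at about (0.586, 0.2085), z≈0.112. Now I'll go over it and come down.

Emit:
step_arm:
  steps:
    - [[26,-34,0],0,255]
    - [[26,-34,0],0,255]
    - [[26,-34,0],0,255]
    - [[0,0,0],0,255]
    - [[0,0,0],0,255]

```text
t: 8.1
tool_pos: [0.5866, 0.2077, 0.2241]
ee_rot: [2.936, 1.116, -0.001]
ft_force: [-0.7, -0.2, -0.4]
opening: 0.0004
```

Emit:
step_arm:
  steps:
    - [[0,0,30],0,255]
    - [[0,0,30],0,255]
    - [[0,0,20],0,255]
    - [[0,0,0],0,255]
    - [[0,0,0],0,255]

```text
t: 8.6
tool_pos: [0.5869, 0.2064, 0.1449]
ee_rot: [2.938, 1.112, -0.001]
ft_force: [0.3, 0.0, -0.2]
opening: 0.0004
```

```bash
python3 -c "
from h import *
to([.586,.2085,.13])
save('wrist','w7.png')"
```

```text
t 8.6 pos [0.5869 0.2064 0.1449] psi 41.47 F [ 0.27  0.04 -0.18] open 0.0004 q6 1.1
tool shift mm [ 0.7 -2.2 14.9]
```

View pics/w7.png

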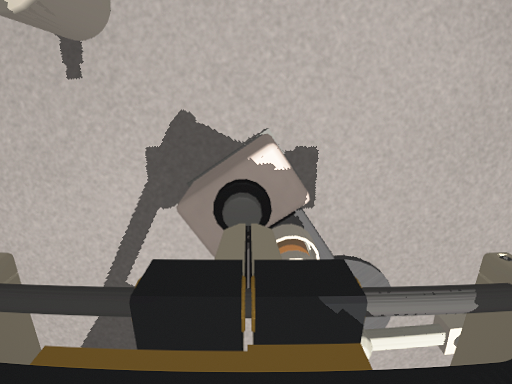

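The key centre shows at (241,209), just ahead of the fingertip (248,226). I'll cast it from this close view.

```bash
python3 -c "
from h import *
for z in(.105,.11,.115):
  k=wcast((241,209),z);print(k.round(4));to(k)"
```

```text
[0.5873 0.2116 0.105 ]
t 8.65 pos [0.5876 0.2069 0.1461] psi 41.49 F [ 0.6  -0.21  0.99] open 0.0004 q6 1.1
tool shift mm [ 2.8 -3.7 41.1]
[0.5888 0.2127 0.11  ]
t 8.65 pos [0.5876 0.2069 0.1461] psi 41.49 F [ 0.6  -0.21  0.99] open 0.0004 q6 1.1
tool shift mm [ 4.7 -3.6 36.1]
[0.5903 0.2139 0.115 ]
t 8.65 pos [0.5876 0.2069 0.1461] psi 41.49 F [ 0.6  -0.21  0.99] open 0.0004 q6 1.1
tool shift mm [ 6.6 -3.5 31.1]
```

Emit:
step_arm:
  steps:
    - [[3,-3,10],0,255]
    - [[0,0,12],0,255]
    - [[0,0,3],0,255]
    - [[0,0,0],0,255]
    - [[0,0,0],0,255]

```text
t: 9.15
tool_pos: [0.5868, 0.2123, 0.1196]
ee_rot: [2.937, 1.116, -0.0]
ft_force: [0.1, -0.3, 0.3]
opening: 0.0004
```

Emit:
step_arm:
  steps:
    - [[0,0,3],0,255]
    - [[0,0,0],0,255]
    - [[0,0,0],0,255]

```text
t: 9.45
tool_pos: [0.5869, 0.2123, 0.1167]
ee_rot: [2.937, 1.115, 0.0]
ft_force: [0.4, 0.7, -0.5]
opening: 0.0004
```

Emit:
step_arm:
  steps:
    - [[0,0,3],0,255]
    - [[0,0,0],0,255]
    - [[0,0,0],0,255]

```text
t: 9.75
tool_pos: [0.5867, 0.2122, 0.1135]
ee_rot: [2.937, 1.115, -0.0]
ft_force: [-1.1, -0.5, -0.6]
opening: 0.0002
```

Emit:
step_arm:
  steps:
    - [[0,0,3],0,255]
    - [[0,0,0],0,255]
    - [[0,0,0],0,255]

```text
t: 10.05
tool_pos: [0.587, 0.2123, 0.1108]
ee_rot: [2.937, 1.115, 0.001]
ft_force: [-0.9, 0.4, 1.7]
opening: 0.0006
```

Emit:
step_arm:
  steps:
    - [[0,0,2],0,255]
    - [[0,0,0],0,255]
    - [[0,0,0],0,255]

```text
t: 10.35
tool_pos: [0.587, 0.2123, 0.1089]
ee_rot: [2.937, 1.115, 0.001]
ft_force: [0.9, 0.5, 2.7]
opening: 0.0007
```

Emit:
step_arm:
  steps:
    - [[0,0,2],0,255]
    - [[0,0,0],0,255]
    - [[0,0,0],0,255]

```text
t: 10.65
tool_pos: [0.587, 0.2123, 0.1068]
ee_rot: [2.937, 1.115, 0.001]
ft_force: [0.1, 0.7, 2.9]
opening: 0.0008
```

Emit:
step_arm:
  steps:
    - [[0,0,1.5],0,255]
    - [[0,0,0],0,255]
    - [[0,0,0],0,255]

```text
t: 10.95
tool_pos: [0.5871, 0.2123, 0.1062]
ee_rot: [2.937, 1.115, 0.001]
ft_force: [-1.5, -0.8, 9.1]
opening: 0.0006
```

Emit:
step_arm:
  steps:
    - [[0,0,1.5],0,255]
    - [[0,0,0],0,255]
    - [[0,0,0],0,255]

```text
t: 11.25
tool_pos: [0.5872, 0.2124, 0.106]
ee_rot: [2.937, 1.115, 0.002]
ft_force: [-8.2, -2.5, 18.3]
opening: 0.0006
```

Hard stop at z = 0.106 after the spring began at about 0.112, which matches a full 6 mm stroke. I'll let go, rise, and check the jar.

Emit:
step_arm:
  steps:
    - [[0,0,-5],0,255]
    - [[0,0,-15],0,255]
    - [[0,0,-40],0,255]
    - [[0,0,-40],0,255]
    - [[0,0,0],0,255]

```text
t: 11.75
tool_pos: [0.59, 0.2132, 0.2115]
ee_rot: [2.936, 1.115, 0.016]
ft_force: [0.7, 0.3, 0.2]
opening: 0.0002
```

Emit:
step_arm:
  steps:
    - [[-28,36,0],0,255]
    - [[-28,36,0],0,255]
    - [[-28,36,0],0,255]
    - [[0,0,0],0,255]
    - [[0,0,0],0,255]

```text
t: 12.25
tool_pos: [0.5954, 0.0749, 0.2034]
ee_rot: [-2.938, -1.111, 0.001]
ft_force: [0.0, -0.1, -0.0]
opening: 0.0004
```

```bash
python3 -c "
from h import *
to([.588,.208,.22])
save('wrist','w8.png');save('top','t8.png');jar('t8.png')"
```

```text
t 12.25 pos [0.5954 0.0749 0.2034] psi 41.45 F [ 0.04 -0.08 -0.04] open 0.0004 q6 0.89
tool shift mm [  82.5 -104.7  -16.5]
[ 31  29 191] [265.4 187.1] [ 0.5955 -0.0526  0.103 ] r 0.0878 deg -45.5
[ 14  37 215] [251.5 233.8] [ 0.4451 -0.0119  0.103 ] r 0.0916 deg -166.17
```

View pics/w8.png

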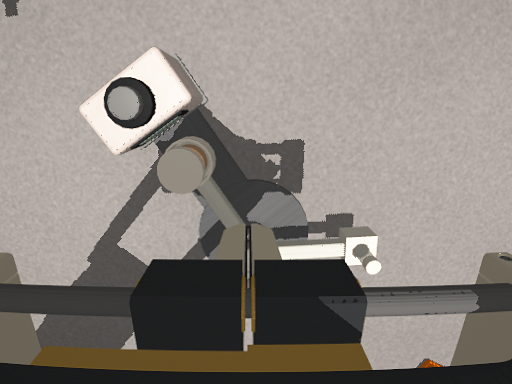

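The key (124,102) is up again, the jar (181,167) is upright in front of the window, the tube is seated, and the arms' angles put the jar at about 74.5°. The hand is clear of everything, so I'm handing in.

```bash
python3 -c "
from h import *
print(ticket.sign_off())"
```

```text
the job is handed in; nothing more can be done
None
```

I pushed a tube arm of the carousel clockwise about 42° with the closed fingertips, until the jar stood in front of the reader's window. I then backed off and pressed the key once down to its stop. After that I let go, moved clear and handed the job in at about 12 s; no verdict was reported.

**Jar centring:** before the press the jar was at 75.15° and the reader direction came out between 74.4° and 76°. After the press, the two tube arms put the jar at about 74–74.5°. The wrist view before the press gave a sideways offset of −1 mm from the reader's centre. Against the key it gave 3–5 mm. Both are inside the 12 mm limit.

**Key press:** the spring was first felt at about z = 0.112 m and the hard stop came at 0.106 m, which fits the full 6 mm stroke. The force reached 18 N at the stop. In the last picture the key looks up again.

**Other contacts:** outside force on the hand stayed around 3 N or less while pushing the carousel. The one larger reading, about 7 N, came while braking in free air and was gone at the next reading. At hand-in the force was about zero. In the last wrist picture the jar and the tube in view stood seated. I did not check the other tube close up.

**Where checks disagreed:** the two cameras put the hub and key 3–6 mm apart, partly because the arm was still settling when the first wrist picture was taken.

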